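# Square two glass slide frames up in the register of the light panel

### The arm

A 6-joint arm with a two-finger parallel gripper is mounted at the origin on the work surface. World frame = base frame: x ahead of the robot, y to its left, z up, the work surface at z = 0. Lengths are in mm, angles in rad, forces in N, time in s.
With the tool pointing down it reaches from about 375 to 825 mm from the base axis. Payload 5.5 kg.
Tool frame: the origin (TCP) lies midway between the tips of the shut fingers; the grasp point (between the pads) lies 19 mm behind it (grasp_offset is the distance from the TCP to the grasp point, in mm); z points along the fingers, y is the line along which they close (so a half turn about z gives the same grasp; the last joint's range is limited). The gripper opens to 85 mm and grips with 20 to 120 N. Pads are 22 mm wide; open, the fingers measure 114 mm over their backs; the gripper's body (76 mm by 85 mm) begins 54 mm behind the grasp point. The pads swing forward as they close: fully open they stand 13 mm farther back than shut.
Start: joints at [-1.304, 0.314, -0.047, 1.21, 0, 1.571], TCP at [158.184, -578.768, 231.299] pointing down, gripper open.
Joint ranges: [-2.67, 2.67], [-0.69, 1.73], [-1.03, 1.25], [-2.08, 2.16], [-1.42, 1.45], [-3.14, 3.14]. Speed limits (rad/s): [2.39, 2.39, 3.01, 3.14, 3.14, 3.14].

### API

Orientations are given as a rotation vector (axis times angle).
In Python, from cell import state, camera, calibration, job_done, grasp_offset gives the robot as it stands. The module is installed in compiled form; this text tells all that it offers.
- The arm moves only by the tool jog_arm, never from a script. Its argument "motion" is a list of rows, each a list of 7 numbers: the shift along the tool's x, y, z in mm, then the turn, a rotation vector about the tool's x, y, z in rad, then the finger opening in mm, from 0 to 85.4. In form: [[dx, dy, dz, rx, ry, rz, grip], ...]. A call has 1 to 20 rows; each row is the pose to reach, as a shift and turn from the pose commanded when the call began, along the tool's axes at that moment; what a row does not reach only later rows make up. A row lasts 1/12 s, in which the tool goes at most 41.7 mm and 7.16 degrees, less where a joint would pass 70% of its speed; a pose out of reach is approached as far as the arm can. A call with a gripper value outside its range is refused whole. The fingers move at their own pace and stop on an object; "grip_force" is the grip in N (left out, the last holds). Time passes only in rows, so rows that repeat a pose let the fingers close. It gives the time, the measured TCP pose, the force, the opening and the grip force at its end, in the units of the state.
- state(): the state, without advancing time (a new reading comes with each control period).
- camera(name): name is "scene" or "top" or "wrist"; returns (picture, depth): 480x640x3 uint8, blue, green, red; 480x640 float32, mm along the optical axis (not along the pixel's ray), 0 where there is no reading.
- calibration(name): a dict with "K" (3x3 intrinsics, pixels), "extrinsics" (4x4, takes a point from camera to world coordinates); the wrist camera has in their place "hand_eye" (4x4, takes a point from camera to tool coordinates, whose origin is the TCP and whose axes are the flange's). Camera axes: x right, y up, looking along -z (the intrinsics and any distortion apply to the point x, -y, -z); pixel columns grow to the right and rows downward; lengths in mm; the calibration is good to about 2 mm. A picture is of the moment at which its call begins: read the wrist's pose just before it. calibration takes no time and is no camera call.
- job_done(): hands the job in; it is judged then, once.
The state is a dict: "t": time; "joint_positions": joint angles; "joint_velocities": joint speeds; "effort": joint torques, N m; "tool_pos": TCP position; "eef_rot": TCP orientation; "contact_force": force on the tool from outside, world axes, zero at the start; "ft_torque": the same for the moment, N m; "width": finger opening in mm; "grasp_force": force on a finger pad.
Only numpy, scipy, OpenCV 4.12 (cv2) and the standard library are available. Lean on these libraries where they do the work, as an engineer would, in place of code of your own. Each camera call takes 0.05 s, during which the arm holds its last target. There are 200 camera calls.

### The job

Two glass-faced slide frames lie askew on the light panel. Push them gently over the panel with your fingertips until they are set up as a pair in the metal register square: both flush along its long arm, one closed up against its short arm, and the other closed up edge to edge against the first with no gap. They are glass: only push them, never pick them up or tip them, and leave everything else on the table where it is.

Things in the scene. Friction and masses are not known exactly. Their poses are not given: they have to be found in the camera images.
- corner (a point): Inside corner of the L-shaped metal register square, at the level of the panel's face. x points away from the robot, square to the long arm; y to the robot's left along the long arm; z up. Inner faces: long arm at x = 0, 282 mm long from the corner to -y; short arm at y = 0, 100 mm long from the corner to -x. A frame in the corner has its centre at x -42, y -42 mm, the one beside it at x -42, y -126 mm.
- light_panel: Light panel fixed to the table, on which the frames lie: flat grey slab with a white face, 250 (x) by 340 (y) mm, 14 mm high. Origin at the centre of its underside; axes parallel to those of the corner, which lies at x +100, y +120, z +14 mm. The register square is rigidly fixed on it; its arms are 14 mm wide and stand 10 mm above the face. It lies turned by up to 19 degrees.
- frame_square_mid (a point): Centre of one glass slide frame: 84 x 84 mm, 8 mm thick, about 120 g; silver metal edge 9 mm wide, glass face, black mask with a 54 x 54 mm square window. Lies flat on the light panel, some centimetres from both arms of the square, turned up to 18 degrees; it slides easily. It may be the left or the right one. The point is half-way up, 4 mm above the panel; x, y parallel to its edges, z up.
- frame_oblong_mid (a point): Centre of the other glass slide frame: 84 x 84 mm, 8 mm thick, about 120 g; silver metal edge 9 mm wide, glass face, black mask with a 40 x 56 mm oblong window. Lies flat on the light panel, some centimetres from both arms of the square, turned up to 18 degrees; it slides easily. It may be the left or the right one. The point is half-way up, 4 mm above the panel; x, y parallel to its edges, z up.
- frame_square: The same frame with the square window; the origin is the centre of its underside.
- frame_oblong: The same frame with the oblong window; the origin is the centre of its underside.
- loupe: Bystander, loose, to be left alone: stand magnifier, upright cylinder 42 mm in diameter, 50 mm high, clear foot and black barrel, on the light panel's corner at the near left; origin at the centre of its underside.
- blower: Bystander, loose, to be left alone: tan rubber blower bulb lying on the table to the right of the panel, about 100 mm long, 46 mm thick; origin under its middle.
- brush: Bystander, loose, to be left alone: small dusting brush, 150 mm long, lying on the table between the panel and the robot; origin under its middle.
- viewer: Bystander, loose, to be left alone: chunky black plastic slide viewer, 105 x 110 mm, about 90 mm high, on the table to the left of the panel; origin at the centre of its underside.
- carton: Bystander, loose, to be left alone: shallow carton, 86 x 120 mm, 30 mm high, on the table beyond the panel; origin at the centre of its underside.
- mounts: Bystander, loose, to be left alone: pile of white plastic slide mounts, 50 x 50 mm, 16 mm high, on the table beyond the panel; origin at the centre of its underside.
There are look-alikes about, which are no part of the job. What is shaped like the frame_oblong but orange or red is not meant. Leave any pink look-alike of the frame_square alone.

How it is judged:
By the outcome, as a careful person would: the job done as asked, in the order asked, and still so for the second after the job is handed in, with the robot touching nothing.
It also fails if it takes over 58 s, if anything falls off the work surface, if the arm or the gripper's body presses on something with over 40 N, if the wrist force passes 120 N, or if a joint passes its speed limit or range.

## Working session

There is one attempt and no reset: what is moved stays moved. The work goes in short steps, Python scripts to look and compute and a tool call to move; the robot and the scene stay as the last step left them, time stands still between calls to the robot, and variables do not carry over. Pictures are saved under pics/ and viewed, at most 10 in all, crops included, and the job is handed in when it is done.

Besides the shell and the picture viewer there is one more tool, called after "Emit:" by a JSON object that holds its "op" and its "data", one argument or row to a line. jog_arm: Moves the arm, as the interface text tells. Its arguments: {"type":"object","properties":{"motion":{"type":"array"},"grip_force":{"type":"number"}},"required":["motion"]}

```bash
mkdir -p pics; ls
python3 - <<'E'
from cell import *
import cv2,numpy as np
np.set_printoptions(precision=4,suppress=True)
print(state()); print(grasp_offset)
for n in("top","scene","wrist"):
    c=calibration(n);print(n,c)
for n in("top","scene"):
    p,d=camera(n);cv2.imwrite(f"pics/{n}0.png",p);np.save(f"pics/{n}0.npy",d)
E
```

```text
pics
{'t': 0.0, 'joint_positions': array([-1.304 ,  0.3142, -0.0481,  1.2102, -0.    ,  1.5708]), 'joint_velocities': array([ 0.001 ,  0.0003,  0.0008,  0.001 , -0.0002, -0.0005]), 'effort': array([ -0.0016, -53.9591,  33.9747,   0.0193,  -0.    ,   0.    ]), 'tool_pos': array([ 158.0363, -578.2419,  230.4327]), 'eef_rot': array([-3.1121, -0.4176,  0.0004]), 'contact_force': array([ 0.1843, -0.5873, -0.3224]), 'ft_torque': array([ 0.0356, -0.0022,  0.0255]), 'grasp_force': 0.0, 'width': 85.25191476193909}
18.700000000000003
top {'K': array([[441.1131,   0.    , 325.9185],
       [  0.    , 441.1131, 239.6612],
       [  0.    ,   0.    ,   1.    ]]), 'extrinsics': array([[  -0.0268,    0.9863,   -0.1625,  388.7872],
       [  -0.9996,   -0.0251,    0.0126,    1.6873],
       [   0.0083,    0.1628,    0.9866, 1036.1068],
       [   0.    ,    0.    ,    0.    ,    1.    ]])}
scene {'K': array([[563.0721,   0.    , 319.1263],
       [  0.    , 563.0721, 237.9744],
       [  0.    ,   0.    ,   1.    ]]), 'extrinsics': array([[  -0.7332,   -0.3755,    0.567 , 1206.1765],
       [   0.6799,   -0.4223,    0.5995,  723.8116],
       [   0.0143,    0.8251,    0.5649,  724.7968],
       [   0.    ,    0.    ,    0.    ,    1.    ]])}
wrist {'K': array([[395.8194,   0.    , 317.4109],
       [  0.    , 395.8194, 238.102 ],
       [  0.    ,   0.    ,   1.    ]]), 'hand_eye': array([[   0.0002,    0.9586,    0.2847,   72.3618],
       [   1.    ,   -0.0004,    0.0005,    0.2668],
       [   0.0006,    0.2847,   -0.9586, -142.6575],
       [   0.    ,    0.    ,    0.    ,    1.    ]])}
```

View pics/top0.png

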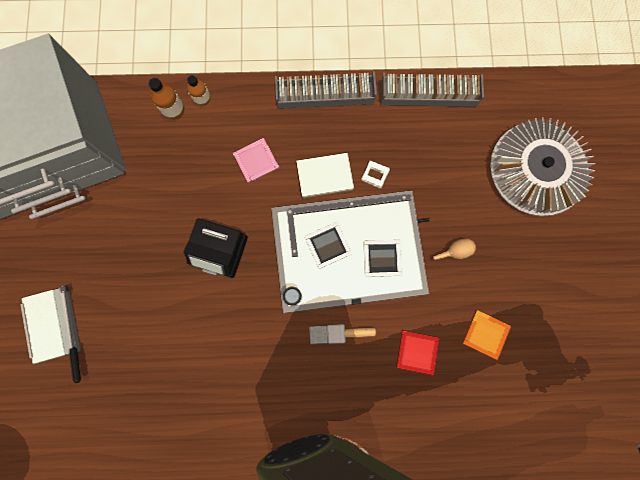

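View pics/scene0.png

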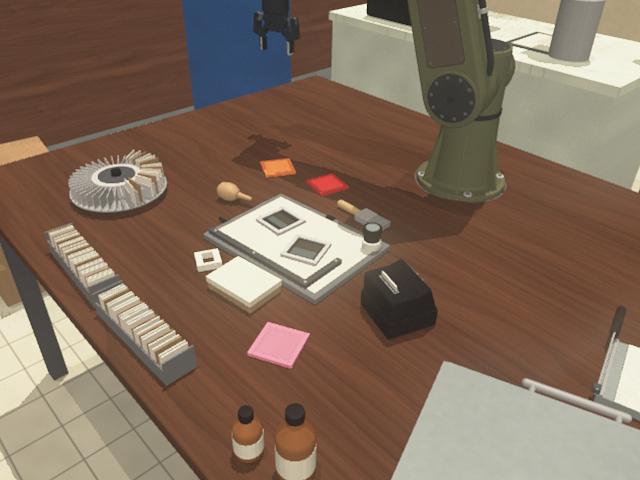

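Top view: the panel's corners are about (272,208), (412,192), (428,293), (284,312), with the square's inner corner near (297,213). The oblong-or-square windowed frames are at about (327,246) and (383,257), and the loupe is at (291,296). The pink, red and orange look-alikes lie off the panel. I'll take rough positions now, then look closer with the wrist camera.

```bash
cat > h.py <<'E'
from cell import *
import cv2,numpy as np
from scipy.spatial.transform import Rotation as R
np.set_printoptions(precision=2,suppress=True)
def pose(s):
    T=np.eye(4);T[:3,:3]=R.from_rotvec(s["eef_rot"]).as_matrix();T[:3,3]=s["tool_pos"];return T
def ray(name,px,z,T=None):
    "pixels -> world xy on the plane at height z"
    c=calibration(name);E=c["extrinsics"] if T is None else T@c["hand_eye"]
    px=np.atleast_2d(px).astype(float)
    d=np.c_[px,np.ones(len(px))]@np.linalg.inv(c["K"]).T*[1,-1,-1]@E[:3,:3].T
    o=E[:3,3];return (o+d*((z-o[2])/d[:,2])[:,None])[:,:2]
def move(T,target,yaw):
    "shift in tool axes and turn about tool z to bring the TCP to target, tool down, tool x at world yaw"
    c,s=np.cos(yaw),np.sin(yaw);G=np.array([[c,s,0],[s,-c,0],[0,0,-1.]])
    return T[:3,:3].T@(np.array(target)-T[:3,3]),R.from_matrix(T[:3,:3].T@G).as_rotvec()
E
python3 - <<'E'
from h import *
p=ray("top",[(272,208),(412,192),(428,293),(284,312),(297,213),(295,256),(412,200),(327,246),(383,257),(291,296)],14)
print(p)
e=p[1]-p[0];print("yaw",np.degrees(np.arctan2(e[0],-e[1])))
T=pose(state());print(T)
print(move(T,[p[:4,0].mean()-20,p[:4,1].mean(),200],np.arctan2(-e[1],e[0])+np.pi/2-np.pi/2))
E
```

```text
[[ 636.57  114.62]
 [ 667.57 -220.54]
 [ 426.5  -243.41]
 [ 392.13   88.92]
 [ 622.94   55.51]
 [ 520.37   61.83]
 [ 647.88 -219.38]
 [ 542.04  -13.45]
 [ 512.73 -143.52]
 [ 428.     72.44]]
yaw 5.284181432997998
[[   0.96    0.26   -0.    158.02]
 [   0.26   -0.96    0.   -578.28]
 [  -0.     -0.     -1.    230.51]
 [   0.      0.      0.      1.  ]]
(array([ 475.47, -402.02,   31.11]), array([-0.  , -0.  , -1.21]))
```

Emit:
{"op": "jog_arm", "data": {
  "motion": [
    [504,-395,30,0,0,0.167,38],
    [504,-395,30,0,0,0.167,38],
    [504,-395,30,0,0,0.167,38],
    [504,-395,30,0,0,0.167,38],
    [504,-395,30,0,0,0.167,38],
    [504,-395,30,0,0,0.167,38],
    [504,-395,30,0,0,0.167,38],
    [504,-395,30,0,0,0.167,38],
    [504,-395,30,0,0,0.167,38],
    [504,-395,30,0,0,0.167,38],
    [504,-395,30,0,0,0.167,38],
    [504,-395,30,0,0,0.167,38],
    [504,-395,30,0,0,0.167,38],
    [504,-395,30,0,0,0.167,38],
    [504,-395,30,0,0,0.167,38],
    [504,-395,30,0,0,0.167,38],
    [504,-395,30,0,0,0.167,38],
    [504,-395,30,0,0,0.167,38],
    [504,-395,30,0,0,0.167,38],
    [504,-395,30,0,0,0.167,38]
  ]
}}

```text
t: 1.77
tool_pos: [539.4, -65.9, 201.2]
eef_rot: [3.138, 0.154, -0.001]
contact_force: [0.1, -0.5, 0.4]
width: 38.1
grasp_force: 0.0
```

Run:
```python
from h import *
s=state();T=pose(s);p,d=camera("wrist");cv2.imwrite("pics/w1.png",p);np.savez("pics/w1.npz",T=T,d=d);print(T,s["t"],s["width"])
```

```text
[[  1.     0.1   -0.   539.39]
 [  0.1   -1.    -0.   -65.9 ]
 [ -0.     0.    -1.   201.24]
 [  0.     0.     0.     1.  ]] 1.7667 38.0525608684288
```

View pics/w1.png

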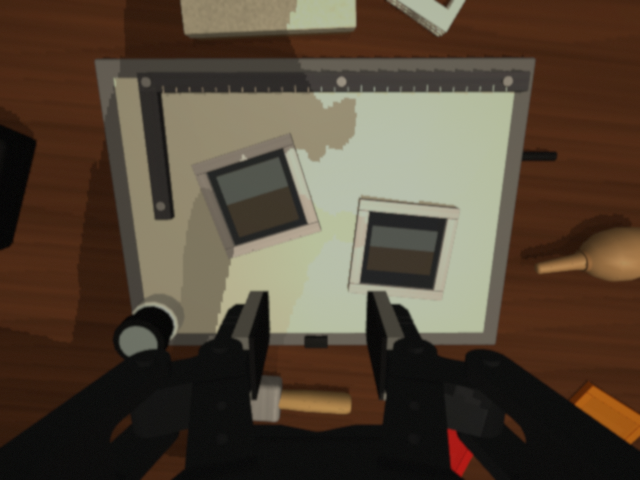

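The wrist view shows the square's inner corner near (162,93), the long arm running to about (516,92), and the short arm's inner end near (173,217). The left frame's corners are about (293,134), (320,230), (235,256), (194,166). The right frame's are about (361,198), (459,207), (442,298), (349,291).

```bash
cat >> h.py <<'E'
def frames(p,T,seeds,z=22):
    "black mask outlines -> centre xy, edge angle deg, sides, of the frames nearest the pixel seeds"
    m=(p.max(2)<62).astype(np.uint8)
    cs,_=cv2.findContours(m,cv2.RETR_EXTERNAL,cv2.CHAIN_APPROX_NONE);out=[]
    for s in seeds:
        c=max((c for c in cs if cv2.pointPolygonTest(cv2.convexHull(c),s,False)>0),key=cv2.contourArea)
        w=ray("wrist",cv2.convexHull(c)[:,0],z,T).astype(np.float32)
        (cx,cy),(a,b),an=cv2.minAreaRect(w);an=(an+45)%90-45
        out.append((np.array([cx,cy]),an,a,b))
    return out
E
python3 - <<'E'
from h import *
p=cv2.imread("pics/w1.png");D=np.load("pics/w1.npz");T=D["T"];d=D["d"]
K=calibration("wrist")["K"];E=T@calibration("wrist")["hand_eye"]
def z(u,v):
    dd=np.median(d[v-2:v+3,u-2:u+3]);return (E@[(u-K[0,2])/K[0,0]*dd,-(v-K[1,2])/K[1,1]*dd,-dd,1])[:3]
for q in[(250,110),(330,260),(450,130),(258,190),(400,240),(210,190),(240,82),(157,150),(145,335)]:print(q,z(*q))
for f in frames(p,T,[(257,195),(403,250)]):print(f)
A=ray("wrist",[(162,93),(516,92),(173,217)],14,T);B=ray("wrist",[(162,93),(516,92),(173,217)],24,T);print(A,B)
# arm inner edges: subpixel lines
g=cv2.GaussianBlur(p,(3,3),0).max(2).astype(float)
pts=[]
for u in range(170,512,6):
    c=np.diff(g[82:104,u]);pts.append((u,82.5+c.argmax()))
pv=[]
for v in range(105,212,5):
    c=np.diff(g[v,150:186]);pv.append((150.5+c.argmax(),v))
for P in(pts,pv):
  for zz in(14,24):
    w=ray("wrist",P,zz,T).astype(np.float32);l=cv2.fitLine(w,cv2.DIST_HUBER,0,.01,.01).ravel();print(zz,l,np.degrees(np.arctan2(l[1],l[0])))
t=cv2.imread("pics/top0.png")
print("top",ray("top",[(327,246),(383,257),(297,213)],22))
E
```

```text
(250, 110) [614.05  -5.02  14.55]
(330, 260) [494.9  -81.61  14.22]
(450, 130) [ 614.57 -165.61   14.39]
(258, 190) [552.2  -15.8   21.41]
(400, 240) [ 521.27 -138.47   21.41]
(210, 190) [548.49  23.17  22.24]
(240, 82) [633.33   1.9   24.2 ]
(157, 150) [576.7   64.94  24.46]
(145, 335) [435.65  61.12  64.91]
(array([545.56, -15.73]), 22.844945907592773, 64.13671875, 64.07878112792969)
(array([ 511.73, -141.39]), 0.1884717494249344, 63.177398681640625, 63.57234573364258)
[[ 619.96   64.36]
 [ 647.97 -211.62]
 [ 520.42   56.3 ]] [[ 619.7    60.62]
 [ 646.86 -206.99]
 [ 523.18   52.81]]
14 [  0.1   -0.99 632.59 -56.01] -84.14531
24 [  0.1   -0.99 631.95 -56.1 ] -84.145325
14 [  0.99   0.1  569.78  60.36] 5.780768
24 [  0.99   0.1  571.05  56.74] 5.7807956
top [[ 540.85  -13.33]
 [ 511.76 -142.38]
 [ 621.11   55.08]]
```

Emit:
{"op": "jog_arm", "data": {
  "motion": [
    [-63.5,-50.6,90,0,0,-0.004,38],
    [-63.5,-50.6,90,0,0,-0.004,38],
    [-63.5,-50.6,90,0,0,-0.004,38],
    [-63.5,-50.6,125,0,0,-0.004,38],
    [-63.5,-50.6,155,0,0,-0.004,38],
    [-63.5,-50.6,172,0,0,-0.004,38],
    [-63.5,-50.6,180,0,0,-0.004,38],
    [-63.5,-50.6,184,0,0,-0.004,38],
    [-63.5,-50.6,186,0,0,-0.004,38],
    [-63.5,-50.6,186,0,0,-0.004,38]
  ]
}}

```text
t: 2.65
tool_pos: [472.8, -21.3, 16.1]
eef_rot: [3.137, 0.162, 0.002]
contact_force: [-0.3, -0.4, 0.0]
width: 37.8
grasp_force: 0.0
```

Emit:
{"op": "jog_arm", "data": {
  "motion": [
    [4,0,1,0,0,0,38],
    [8,0,1,0,0,0,38],
    [12,0,1,0,0,0,38],
    [16,0,1,0,0,0,38],
    [20,0,1,0,0,0,38],
    [24,0,1,0,0,0,38],
    [28,0,1,0,0,0,38],
    [32,0,1,0,0,0,38],
    [36,0,1,0,0,0,38],
    [40,0,1,0,0,0,38],
    [43,0,1,0,0,0,38],
    [46,0,1,0,0,0,38],
    [48,0,1,0,0,0,38],
    [50,0,1,0,0,0,38]
  ]
}}

```text
t: 3.82
tool_pos: [521.8, -15.7, 14.3]
eef_rot: [3.137, 0.163, -0.0]
contact_force: [-0.2, -0.5, 0.4]
width: 38.4
grasp_force: 0.5
```

Run:
```python
from h import *
s=state();print(s["tool_pos"],s["eef_rot"],s["contact_force"])
p,d=camera("wrist");cv2.imwrite("pics/w2.png",p)
t,_=camera("top");t=cv2.resize(t[180:320,260:440],None,fx=3,fy=3,interpolation=cv2.INTER_CUBIC)
q=np.zeros((480,640+0,3),np.uint8);cv2.imwrite("pics/v2.png",np.hstack([cv2.resize(p,(400,300)),cv2.resize(t,(386,300))]))
```

```text
[521.81 -15.73  14.25] [ 3.14  0.16 -0.  ] [-0.24 -0.45  0.45]
```

View pics/v2.png

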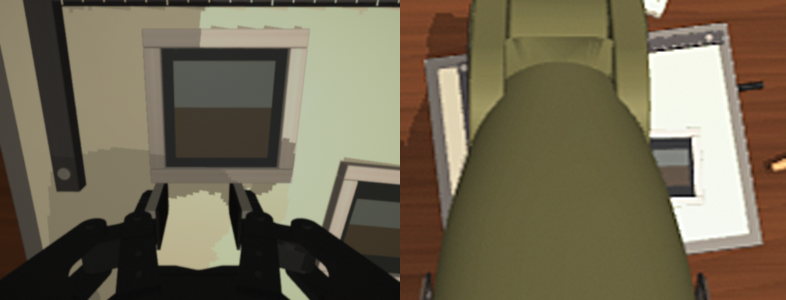

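The frame is now aligned and its far edge is about 11 mm from the long arm (wrist crop: frame edge at row 29, arm at row 7).

Emit:
{"op": "jog_arm", "data": {
  "motion": [
    [3,0,0,0,0,0,38],
    [6,0,0,0,0,0,38],
    [8,0,0,0,0,0,38],
    [9,0,0,0,0,0,38],
    [10,0,0,0,0,0,38],
    [10,0,0,0,0,0,38]
  ]
}}

```text
t: 4.42
tool_pos: [531.9, -14.6, 14.3]
eef_rot: [3.137, 0.163, 0.0]
contact_force: [-0.4, -0.4, -1.0]
width: 38.3
grasp_force: 0.0
```

Emit:
{"op": "jog_arm", "data": {
  "motion": [
    [1,0,0,0,0,0,38],
    [1,0,0,0,0,0,38]
  ]
}}

```text
t: 4.58
tool_pos: [532.7, -14.5, 14.3]
eef_rot: [-3.137, -0.163, -0.0]
contact_force: [0.6, -0.9, -0.0]
width: 37.9
grasp_force: 0.2
```

Emit:
{"op": "jog_arm", "data": {
  "motion": [
    [1,0,0,0,0,0,38],
    [1,0,0,0,0,0,38]
  ]
}}

```text
t: 4.75
tool_pos: [532.9, -14.5, 14.2]
eef_rot: [3.137, 0.163, -0.002]
contact_force: [-3.7, -0.1, 2.1]
width: 38.2
grasp_force: 1.6
```

F1 is seated on the long arm, with contact felt at 3.7 N. Next is the right frame.

Emit:
{"op": "jog_arm", "data": {
  "motion": [
    [-12,0,0,0,0,0,38],
    [-20,0,-25,0,0,0,38],
    [-55,40,-35,0,0,0,38],
    [-80,75,-35,0,0,0,38],
    [-97,110,-35,0,0,0,38],
    [-97,124,-35,0,0,0,38],
    [-97,124,-12,0,0,0,38],
    [-97,124,-3,0,0,0,38],
    [-97,124,0,0,0,0,38],
    [-92,124,0,0,0,0,38],
    [-87,124,0,0,0,0,38],
    [-82,124,0,0,0,0,38],
    [-77,124,0,0,0,0,38],
    [-72,124,0,0,0,0,38],
    [-67,124,0,0,0,0,38],
    [-62,124,0,0,0,0,38],
    [-57,124,0,0,0,0,38],
    [-52,124,0,0,0,0,38],
    [-47,124,0,0,0,0,38],
    [-42,124,0,0,0,0,38]
  ]
}}

```text
t: 6.42
tool_pos: [505.2, -142.1, 14.3]
eef_rot: [-3.137, -0.163, 0.0]
contact_force: [-0.6, 0.2, 0.9]
width: 38.4
grasp_force: 0.6
```

Emit:
{"op": "jog_arm", "data": {
  "motion": [
    [5,0,0,0,0,0,38],
    [10,0,0,0,0,0,38],
    [15,0,0,0,0,0,38],
    [20,0,0,0,0,0,38],
    [25,0,0,0,0,0,38],
    [30,0,0,0,0,0,38],
    [34,0,0,0,0,0,38],
    [37,0,0,0,0,0,38],
    [39,0,0,0,0,0,38],
    [40,0,0,0,0,0,38],
    [40,0,0,0,0,0,38]
  ]
}}

```text
t: 7.33
tool_pos: [544.8, -137.9, 14.3]
eef_rot: [-3.137, -0.163, -0.0]
contact_force: [0.5, 0.8, -0.4]
width: 37.9
grasp_force: 0.0
```

Emit:
{"op": "jog_arm", "data": {
  "motion": [
    [1,0,0,0,0,0,38],
    [1,0,0,0,0,0,38]
  ]
}}

```text
t: 7.5
tool_pos: [545.3, -137.8, 14.3]
eef_rot: [-3.137, -0.163, 0.0]
contact_force: [-0.5, 0.4, 1.0]
width: 37.8
grasp_force: 0.4
```

Emit:
{"op": "jog_arm", "data": {
  "motion": [
    [1,0,0,0,0,0,38],
    [1,0,0,0,0,0,38]
  ]
}}

```text
t: 7.67
tool_pos: [545.3, -137.8, 14.1]
eef_rot: [3.137, 0.163, -0.003]
contact_force: [-3.9, -0.3, 2.9]
width: 37.8
grasp_force: 2.2
```

Emit:
{"op": "jog_arm", "data": {
  "motion": [
    [-12,0,0,0,0,0,38],
    [-16,0,-35,0,0,0,38],
    [0,20,-65,0,0,-0.125,38],
    [20,40,-70,0,0,-0.25,38],
    [50,63,-70,0,0,-0.375,38],
    [50,63,-70,0,0,-0.5,38],
    [50,63,-70,0,0,-0.625,38],
    [50,63,-70,0,0,-0.75,38],
    [50,63,-70,0,0,-0.875,38],
    [50,63,-70,0,0,-1.0,38],
    [50,63,-70,0,0,-1.125,38],
    [50,63,-70,0,0,-1.25,38],
    [50,63,-70,0,0,-1.375,38],
    [50,63,-70,0,0,-1.5,38],
    [50,63,-70,0,0,-1.571,38],
    [50,63,-70,0,0,-1.571,38],
    [50,63,-70,0,0,-1.571,38]
  ]
}}

```text
t: 9.08
tool_pos: [603.2, -195.3, 84.4]
eef_rot: [2.105, 2.331, 0.001]
contact_force: [0.4, -0.9, -0.4]
width: 37.9
grasp_force: 0.0
```

Run:
```python
from h import *
s=state();T=pose(s);p,d=camera("wrist");cv2.imwrite("pics/w3.png",p);np.savez("pics/w3.npz",T=T,d=d);print(T,s["joint_positions"])
a=.1025;M=np.array([[np.cos(a),np.sin(a)],[-np.sin(a),np.cos(a)]])
print(M@T[:2,3]-[623.4,2.3],np.arctan2(T[1,0],T[0,0]))
```

```text
[[  -0.1     0.99    0.    603.16]
 [   0.99    0.1     0.   -195.27]
 [  -0.      0.     -1.     84.37]
 [   0.      0.      0.      1.  ]] [-0.31  0.47 -0.17  0.93  0.    1.16]
[ -43.39 -258.26] 1.6726370549597855
```

View pics/w3.png

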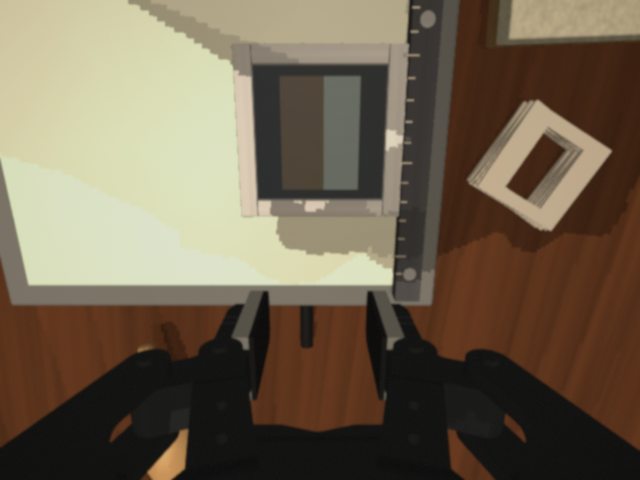

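The wrist view shows the right frame flush on the long arm (edge at column about 405), with the open panel behind it clear for the fingers. I'll lower the tool and push towards the short arm.

Emit:
{"op": "jog_arm", "data": {
  "motion": [
    [0,1,35,0,0,0,38],
    [0,1,58,0,0,0,38],
    [0,1,67,0,0,0,38],
    [0,1,70,0,0,0,38],
    [5,1,70,0,0,0,38],
    [10,1,70,0,0,0,38],
    [14,1,70,0,0,0,38],
    [18,1,70,0,0,0,38],
    [22,1,70,0,0,0,38],
    [26,1,70,0,0,0,38],
    [30,1,70,0,0,0,38],
    [34,1,70,0,0,0,38],
    [38,1,70,0,0,0,38],
    [42,1,70,0,0,0,38],
    [45,1,70,0,0,0,38],
    [48,1,70,0,0,0,38]
  ]
}}

```text
t: 10.47
tool_pos: [598.9, -147.3, 14.4]
eef_rot: [2.103, 2.334, -0.0]
contact_force: [0.1, -3.1, 2.1]
width: 37.9
grasp_force: 1.1
```

Emit:
{"op": "jog_arm", "data": {
  "motion": [
    [3,0,0,0,0,0,38],
    [6,0,0,0,0,0,38],
    [9,0,0,0,0,0,38],
    [12,0,0,0,0,0,38],
    [15,0,0,0,0,0,38],
    [18,0,0,0,0,0,38],
    [21,0,0,0,0,0,38],
    [23,0,0,0,0,0,38],
    [25,0,0,0,0,0,38],
    [26,0,0,0,0,0,38],
    [26,0,0,0,0,0,38]
  ]
}}

```text
t: 11.38
tool_pos: [596.0, -121.1, 14.2]
eef_rot: [-2.102, -2.334, -0.0]
contact_force: [0.6, -0.4, 0.8]
width: 38.0
grasp_force: 0.4
```

Run:
```python
from h import *
s=state();T=pose(s);p,d=camera("wrist");cv2.imwrite("pics/w4.png",p);print(s["contact_force"])
a=.1025;M=np.array([[np.cos(a),np.sin(a)],[-np.sin(a),np.cos(a)]])
print(M@T[:2,3]-[623.4,2.3],np.arctan2(T[1,0],T[0,0]))
```

```text
[ 0.6  -0.41  0.78]
[ -42.97 -183.76] 1.675081529098032
```

View pics/w4.png

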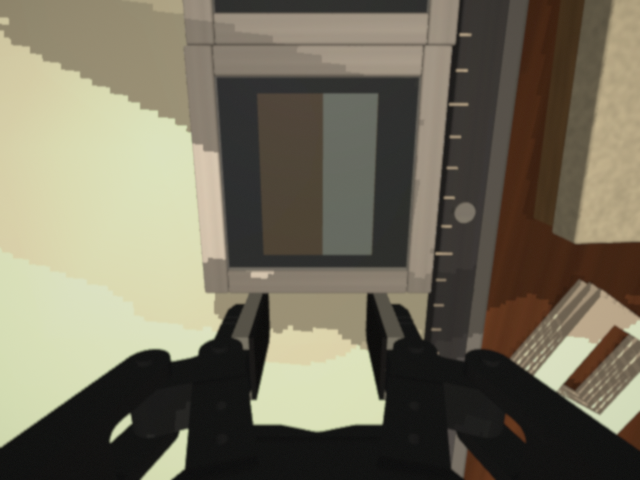

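The two frames now touch edge to edge (joint at row 45), both along the arm, with about 5 mm left to the short arm.

Emit:
{"op": "jog_arm", "data": {
  "motion": [
    [2,0,0,0,0,0,38],
    [3,0,0,0,0,0,38],
    [4,0,0,0,0,0,38],
    [4,0,0,0,0,0,38]
  ]
}}

```text
t: 11.77
tool_pos: [595.5, -117.6, 14.2]
eef_rot: [-2.103, -2.334, 0.001]
contact_force: [-0.2, -2.8, 0.4]
width: 38.1
grasp_force: 1.1
```

Emit:
{"op": "jog_arm", "data": {
  "motion": [
    [1,0,0,0,0,0,38],
    [1,0,0,0,0,0,38]
  ]
}}

```text
t: 11.93
tool_pos: [595.3, -117.6, 14.2]
eef_rot: [2.103, 2.332, -0.003]
contact_force: [-0.3, -5.4, -0.9]
width: 38.1
grasp_force: 2.6
```

Emit:
{"op": "jog_arm", "data": {
  "motion": [
    [1,0,0,0,0,0,38],
    [1,0,0,0,0,0,38]
  ]
}}

```text
t: 12.1
tool_pos: [595.2, -117.5, 14.3]
eef_rot: [2.103, 2.331, -0.005]
contact_force: [-1.4, -7.7, -0.4]
width: 37.9
grasp_force: 3.9
```

The force has built up to 7.7 N, so the row is closed. I'll back off, rise and check.

Emit:
{"op": "jog_arm", "data": {
  "motion": [
    [-14,0,0,0,0,0,38],
    [-14,0,-40,0,0,0,38],
    [-5,0,-80,0,0,0,38],
    [30,-20,-110,0,0,0,38],
    [65,-20,-130,0,0,0,38],
    [65,-20,-130,0,0,0,38],
    [65,-20,-130,0,0,0,38]
  ]
}}

```text
t: 12.68
tool_pos: [569.8, -51.4, 146.4]
eef_rot: [2.098, 2.336, 0.005]
contact_force: [0.5, -0.8, -0.2]
width: 37.6
grasp_force: 0.0
```

Run:
```python
from h import *
s=state();T=pose(s);p,d=camera("wrist");cv2.imwrite("pics/w5.png",p);np.savez("pics/w5.npz",T=T)
a=.1025;M=np.array([[np.cos(a),np.sin(a)],[-np.sin(a),np.cos(a)]])
print(M@T[:2,3]-[623.4,2.3],T[2,3])
for y in(-42,-126):
    w=M.T@(np.array([-42,y])+[623.4,2.3]);E=T@calibration("wrist")["hand_eye"];q=np.linalg.inv(E)@[*w,22,1];K=calibration("wrist")["K"]
    u=(K[0,0]*q[0]/-q[2]+K[0,2],K[1,1]*q[1]/q[2]+K[1,2]);print(u)
    f=frames(p,T,[u])[0];print(M@f[0]-[623.4,2.3],f[1:])
```

```text
[ -61.8  -111.72] 146.37606012152347
(np.float64(347.78256710299786), np.float64(125.0082994984719))
[ -58.01 -160.33] (5.959604740142822, 547.9451293945312, 347.2319641113281)
(np.float64(344.6566530802429), np.float64(248.2212342779608))
[ -58.01 -160.33] (5.959604740142822, 547.9451293945312, 347.2319641113281)
```

View pics/w5.png

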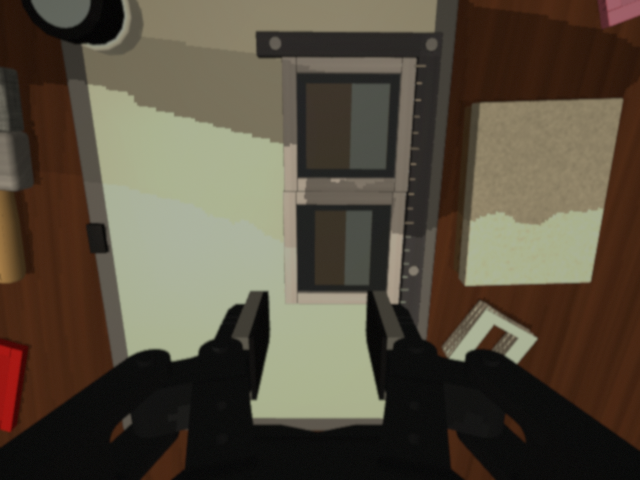

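Run:
```python
import cv2
p=cv2.imread("pics/w5.png")[35:215,260:450]
cv2.imwrite("pics/w5c.png",cv2.resize(p,None,fx=3.3,fy=3.3,interpolation=cv2.INTER_CUBIC))
```

```text
(no output)
```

View pics/w5c.png

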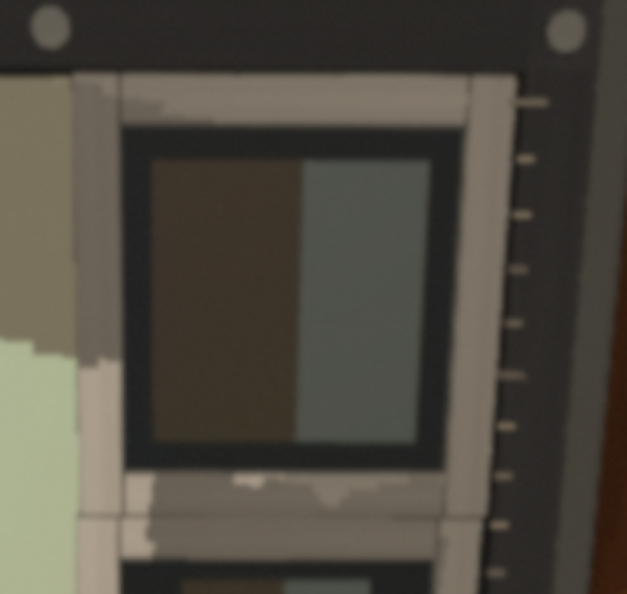

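The crop shows one closed joint and both outer edges flush. I'll give one light, even press on both frames against the long arm, one fingertip on each, to make sure.

Emit:
{"op": "jog_arm", "data": {
  "motion": [
    [28,-53,0,0,0,0.125,70],
    [28,-53,0,0,0,0.25,70],
    [28,-53,0,0,0,0.375,70],
    [28,-53,0,0,0,0.5,70],
    [28,-53,0,0,0,0.625,70],
    [28,-53,0,0,0,0.75,70],
    [28,-53,0,0,0,0.875,70],
    [28,-53,0,0,0,1.0,70],
    [28,-53,0,0,0,1.125,70],
    [28,-53,0,0,0,1.25,70],
    [28,-53,0,0,0,1.375,70],
    [28,-53,0,0,0,1.5,70],
    [28,-53,0,0,0,1.571,70],
    [28,-53,40,0,0,1.571,70],
    [28,-53,80,0,0,1.571,70],
    [28,-53,115,0,0,1.571,70],
    [28,-53,128,0,0,1.571,70],
    [28,-53,134,0,0,1.571,70],
    [28,-53,136,0,0,1.571,70],
    [28,-53,136,0,0,1.571,70]
  ]
}}

```text
t: 14.4
tool_pos: [512.1, -31.5, 7.1]
eef_rot: [-3.137, -0.161, 0.004]
contact_force: [0.0, -0.0, 0.2]
width: 70.2
grasp_force: 0.0
```

Run:
```python
from h import *
s=state();T=pose(s)
a=.1025;M=np.array([[np.cos(a),np.sin(a)],[-np.sin(a),np.cos(a)]])
print(M@T[:2,3]-[623.4,2.3],T[2,3],np.arctan2(T[1,0],T[0,0]),s["contact_force"],s["width"])
```

```text
[-117.2   -86.08] 7.145154001124591 0.1026334267679551 [ 0.04 -0.03  0.21] 70.24828507943921
```

Emit:
{"op": "jog_arm", "data": {
  "motion": [
    [5,-2,-1.5,0,0,0,70],
    [10,-2,-1.5,0,0,0,70],
    [14,-2,-1.5,0,0,0,70],
    [17,-2,-1.5,0,0,0,70],
    [19,-2,-1.5,0,0,0,70],
    [20,-2,-1.5,0,0,0,70],
    [21,-2,-1.5,0,0,0,70],
    [22,-2,-1.5,0,0,0,70],
    [22,-2,-1.5,0,0,0,70]
  ]
}}

```text
t: 15.15
tool_pos: [534.1, -26.4, 9.6]
eef_rot: [3.137, 0.163, -0.002]
contact_force: [-3.3, -0.9, 1.6]
width: 70.0
grasp_force: 1.4
```

Emit:
{"op": "jog_arm", "data": {
  "motion": [
    [1,0,0,0,0,0,70],
    [1,0,0,0,0,0,70]
  ]
}}

```text
t: 15.32
tool_pos: [534.2, -26.4, 9.4]
eef_rot: [3.137, 0.162, -0.005]
contact_force: [-5.9, -1.1, 3.3]
width: 70.0
grasp_force: 2.8
```

Emit:
{"op": "jog_arm", "data": {
  "motion": [
    [1,0,0,0,0,0,70],
    [1,0,0,0,0,0,70]
  ]
}}

```text
t: 15.48
tool_pos: [534.2, -26.4, 9.3]
eef_rot: [3.137, 0.162, -0.007]
contact_force: [-9.1, -0.0, 5.2]
width: 70.0
grasp_force: 3.9
```

Emit:
{"op": "jog_arm", "data": {
  "motion": [
    [-4,0,0,0,0,0,70],
    [-15,0,0,0,0,0,70],
    [-18,0,-35,0,0,0,70],
    [-18,0,-75,0,0,0,70],
    [-18,0,-110,0,0,0,70],
    [-18,0,-130,0,0,0,70],
    [-18,0,-130,0,0,0,70]
  ]
}}

```text
t: 16.07
tool_pos: [523.2, -28.1, 145.3]
eef_rot: [3.137, 0.163, 0.016]
contact_force: [1.1, 0.1, 0.6]
width: 69.8
grasp_force: 0.0
```

Run:
```python
from h import *
p,d=camera("wrist");cv2.imwrite("pics/w6.png",p)
q=cv2.resize(p[:240,120:520],(800,480),interpolation=cv2.INTER_CUBIC);cv2.imwrite("pics/w6c.png",q)
```

```text
(no output)
```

View pics/w6c.png

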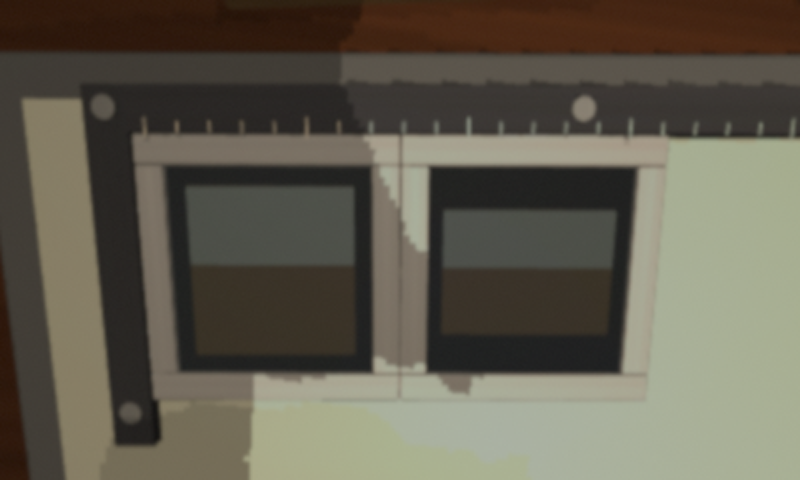

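The check view shows both frames' top edges in one line against the long arm (row 135). The left frame is against the short arm (column 135–150), and the joint at column 400 is closed.

```bash
python3 -c "
from cell import *
print(job_done())"
```

```text
the job is handed in; nothing more can be done
None
```

Both slide frames are in the register square: flush along the long arm, the square-window frame against the short arm, and the oblong-window frame closed up edge to edge beside it. I handed the job in at about 16 s, and the highest force I read while pushing was about 10 N.

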